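# Load the grinding balls and snap the sample pot shut

### The arm

A 6-joint arm with a two-finger parallel gripper is mounted at the origin on the work surface. World frame = base frame: x ahead of the robot, y to its left, z up, the work surface at z = 0. Lengths are in m, angles in rad, forces in N, time in s.
With the tool pointing down it reaches from about 0.375 to 0.975 m from the base axis. Payload 3.8 kg.
Tool frame: the origin (TCP) lies midway between the tips of the shut fingers; the grasp point (between the pads) lies 19 mm behind it; z points along the fingers, y is the line along which they close (so a half turn about z gives the same grasp; the last joint's range is limited). The gripper opens to 85 mm and grips with 20 to 120 N. Pads are 22 mm wide; open, the fingers measure 114 mm over their backs; the gripper's body (76 mm by 85 mm) begins 54 mm behind the grasp point. The pads swing forward as they close: fully open they stand 13 mm farther back than shut.
Start: joints at [-1.356, 0.264, 1.604, -0, 1.274, -0.037], TCP at [0.168, -0.654, 0.231] pointing down, gripper open.
Joint ranges: [-2.63, 2.63], [-0.94, 2.18], [0.31, 2.57], [-1.31, 4.45], [0, 2.66], [-2.55, 2.55]. Speed limits (rad/s): [2.57, 2.57, 3.14, 3.14, 3.14, 3.14].

### API

Orientations are given as a rotation vector (axis times angle).
In Python, from workcell import status, read_camera, workorder, masks_of gives the robot as it stands.
- The arm moves only by the tool drive_tool, never from a script. Its argument "rows" is a list of rows, each a list of 7 numbers: the turn, a rotation vector about the tool's x, y, z in degrees, then the shift along the tool's x, y, z in m, then the opening, from 0 (shut) to 1 (fully open). In form: [[ax, ay, az, tx, ty, tz, claw], ...]. A call has 1 to 8 rows; each row shifts and turns the commanded pose from where the row before left it, along the tool's axes as they then stand; what a row does not reach is not made up. A row lasts 1/12 s, in which the tool goes at most 41.7 mm and 7.16 degrees, less where a joint would pass 70% of its speed; a pose out of reach is approached as far as the arm can. A call is refused whole if a number of a shift passes 0.0417 or a number of a turn 7.16, either way. A call with a gripper value outside its range is refused whole. The fingers move at their own pace and stop on an object; "force" is the grip in N (left out, the last holds). Time passes only in rows, so rows that do not move let the fingers close. It gives the time, the measured TCP pose, the force, the opening and the grip force at its end, in the units of the state.
- status.read_state(): the state, without advancing time (a new reading comes with each control period).
- read_camera(name): name is "side" or "top"; returns a dict with "color" (400x640x3 uint8, red, green, blue), "intrinsics" (3x3 intrinsics, pixels), "D" ([k1, k2, p1, p2, k3] as OpenCV has them; the pictures are not rectified), "world_from_camera" (4x4, takes a point from camera to world coordinates). Camera axes: x right, y up, looking along -z (the intrinsics and any distortion apply to the point x, -y, -z); pixel columns grow to the right and rows downward; lengths in m; the calibration is good to about 2 mm. A picture is of the moment at which its call begins. There is no depth.
- workorder.finish_job(): hands the job in; it is judged then, once.
Trained networks look in a picture, given as the dict that the camera call returned (one of the last four; its "shot" number tells which), for a name from the list of things; names that differ only in an ending like _2 or _b are one class to them, and where a whole thing is asked for, a point or a joint stands for the part that bears it (a point fixed in the world has none). Each returns a list of dicts, best first, with "score" (0 to 1); they miss things now and then, are a little off and sometimes report something else, mostly with a low value. They report only what shows in the picture. A call takes as long as a camera call. They do not tell look-alikes from the thing itself.
- masks_of(picture, name): "mask" (400x640 bool, what is visible of it) and "bbox" ([left, top, right, bottom] in pixels, round what is visible of it).
The state is a dict: "time": time; "q": joint angles; "joint_vel": joint speeds; "joint_torque": joint torques, N m; "tool_pos": TCP position; "tcp_rot": TCP orientation; "wrist_force": force on the tool from outside, world axes, zero at the start; "torque": the same for the moment, N m; "width": opening from 0.0 (shut) to 1.0 (fully open); "grip_force": force on a finger pad.
Only numpy, scipy, OpenCV 4.12 (cv2) and the standard library are available. Lean on these libraries where they do the work, as an engineer would, in place of code of your own. Each camera call takes 0.05 s, during which the arm holds its last target. There are 200 camera calls.

### The job

Lift the scoop with its six steel balls and tip all of them into the sample pot, then set the scoop back down upright on the table. Next, press the snap cap (the one with the grip bar) squarely onto the pot until it clicks, keep pressing past the click until it is fully home, and finish while still holding the cap down with a firm, steady push of about 10 N; do not let go. Leave everything else on the table where it is.

Things in the scene. Friction and masses are not known exactly. Their poses are not given: they have to be found in the camera images.
- pot: Round frosted-clear plastic sample pot, open at the top, standing in a fixed, bolted-down square steel foot (104 x 104 x 18 mm). Origin: centre of the foot's underside on the work surface, z up. The pot is 60 mm in outer diameter, its wall 2.5 mm thick; inner floor 22 mm and rim 78 mm above the work surface.
- pot_rim (a point): Centre of the pot's mouth at rim height. The wall narrows over the top 6 mm to 56 mm outer diameter, which guides the cap on; the mouth is about 50 mm wide. Three small white sprung nubs stand out of the neck 9 mm below the rim: the cap's lip pushes them in and they spring out over it, the click.
- cap: White snap cap for the pot: round, 73 mm in diameter, 22 mm high, with a straight grip bar on top. Lies open side down. Origin: centre of its underside, z up; any turn about z fits. Skirt 18 mm deep inside, with a lip of 63 mm inner diameter round its lower edge. When fully home its top lies on the rim and its origin is 60 mm above the work surface. About 60 g.
- cap_grip (a point): Middle of the cap's grip bar, 34 mm above the cap's underside. Bar: 40 mm long (cap's x), 14 mm thick (cap's y), from 22 to 46 mm above the underside. Pressing the cap on: resistance begins about 13 mm above home, rises to 10 to 20 N, drops away by 8 mm above home, then the nubs draw the cap down (the click) until it stops hard at home.
- scoop: Small aluminium pouring scoop without handle: open tray with upright parallel side walls, 42 mm wide outside (its y), 36 mm inside, 36 mm high, from x = -51 to +28 mm. Back wall at +x, spout at -x. Origin: underside, z up, below the middle of the side walls; grip it across the walls near x = 0. Tipped spout-down about 60 degrees it empties. About 90 g empty.
- scoop_lip (a point): Middle of the scoop's pouring lip, at x = -50 mm, 24 mm above its underside; the floor ramps up to it at 36 degrees from x = -20 mm.
- ball0_center (a point): Centre of one of six loose steel grinding balls, 14 mm in diameter, 12 g, lying in the scoop at the start.
- ball1_center (a point): Centre of one of six loose steel grinding balls, 14 mm in diameter, 12 g, lying in the scoop at the start.
- ball2_center (a point): Centre of one of six loose steel grinding balls, 14 mm in diameter, 12 g, lying in the scoop at the start.
- ball3_center (a point): Centre of one of six loose steel grinding balls, 14 mm in diameter, 12 g, lying in the scoop at the start.
- ball4_center (a point): Centre of one of six loose steel grinding balls, 14 mm in diameter, 12 g, lying in the scoop at the start.
- ball5_center (a point): Centre of one of six loose steel grinding balls, 14 mm in diameter, 12 g, lying in the scoop at the start.
- jar: Bystander: closed specimen jar, 60 mm in diameter, 75 mm tall, standing. Origin: centre of its underside.
- screwlid: Bystander: a flat plain white disc lid without grip bar, 66 mm in diameter, 13 mm high, belongs to another jar. Origin: centre of its underside.
- marker: Bystander: marker pen lying flat, 135 mm long, 14 mm wide and 15 mm high. Origin: near its middle on the work surface, x along the pen.
- forceps: Bystander: steel forceps lying flat, 157 mm long, about 14 mm wide and 6 mm high. Origin: near its middle on the work surface, x along it.
- tube: Bystander: capped sample tube lying flat, 109 mm long, 21 mm high. Origin: middle of its underside, x along it.
Mind the look-alikes: they are no part of the job. What is meant by the scoop is not purple, and is the larger of those in its own colour. What is shaped like the cap but brown is not meant.

How it is judged:
By the outcome, as a careful person would: the job done as asked, in the order asked, and still so for the second after the job is handed in, while the arm keeps its last pose, push and grip.
It also fails if it takes over 70 s, if anything falls off the work surface, if the arm or the gripper's body presses on something with over 40 N, if the wrist force passes 120 N, or if a joint passes its speed limit or range.

## Working session

There is one attempt and no reset: what is moved stays moved. The work goes in short steps, Python scripts to look and compute and a tool call to move; the robot and the scene stay as the last step left them, time stands still between calls to the robot, and variables do not carry over. Pictures are saved under pics/ and viewed, at most 12 in all, crops included, and the job is handed in when it is done.

Besides the shell and the picture viewer there is one more tool, called after "Request:" in YAML: its name, and indented under it one key for each argument. drive_tool: Moves the arm, as the interface text tells. Its arguments: {"type":"object","properties":{"rows":{"type":"array"},"force":{"type":"number"}},"required":["rows"]}

```bash
ls; mkdir -p pics
cat > h.py <<'E'
import numpy as np, cv2
from scipy.spatial.transform import Rotation as R
from workcell import status, read_camera, workorder, masks_of
def ray(c,uv):
    p=cv2.undistortPoints(np.array([[uv]],float),c["intrinsics"],np.array(c["D"],float))[0,0]
    T=np.array(c["world_from_camera"]); return T[:3,3],T[:3,:3]@np.array([p[0],-p[1],-1])
def onz(c,uv,z):
    o,d=ray(c,uv); return o+d*(z-o[2])/d[2]
def proj(c,P):
    T=np.linalg.inv(np.array(c["world_from_camera"])); p=(T[:3,:3]@np.array(P,float).T).T+T[:3,3]
    p=p*[1,-1,-1]; return cv2.projectPoints(p,np.zeros(3),np.zeros(3),np.array(c["intrinsics"],float),np.array(c["D"],float))[0][:,0]
def save(n,img): cv2.imwrite("pics/"+n,np.ascontiguousarray(img[:,:,::-1]))
E
python3 - <<'E'
from h import *
s=status.read_state();print(s)
for n in ("top","side"):
    c=read_camera(n);save(n+"0.png",c["color"]);print(n,np.round(c["world_from_camera"],3).tolist(),c["intrinsics"],c["D"])
    for k in ("pot","cap","scoop","ball0_center","jar","screwlid"):
        for m in masks_of(c,k):
            b=m["bbox"];yx=np.argwhere(m["mask"]).mean(0)[::-1]
            print(n,k,round(m["score"],2),b,np.round(yx),np.round(onz(c,yx,0.02),3))
E
```

```text
pics
{'time': 0.0, 'q': array([-1.35590693e+00,  2.64794932e-01,  1.60537350e+00,  1.01439633e-05,
        1.27366818e+00, -3.68964769e-02]), 'joint_vel': array([ 0.00187365, -0.00019182,  0.00130194,  0.00253856,  0.0009083 ,
        0.0006298 ]), 'joint_torque': array([ 2.00439485e-03, -5.15106726e+01, -3.67317402e+01,  2.01888574e-04,
        1.31152302e-02, -1.03682967e-05]), 'tool_pos': array([ 0.16801545, -0.65301134,  0.22993412]), 'tcp_rot': array([-3.11451225e+00, -3.94175031e-01,  2.97898500e-04]), 'wrist_force': array([ 0.56639383, -0.02612906,  0.32909997]), 'torque': array([0.00412239, 0.00076856, 0.00819794]), 'grip_force': 0.0, 'width': 1.0008201925950109}
top [[0.007, 0.999, -0.048, 0.558], [-1.0, 0.006, -0.022, 0.005], [-0.022, 0.048, 0.999, 0.978], [0.0, 0.0, 0.0, 1.0]] [[415.53930309   0.         324.21689606]
 [  0.         415.53930309 198.68985146]
 [  0.           0.           1.        ]] [0.02965593 0.         0.         0.         0.        ]
top pot 0.91 [315.5, 227.5, 363.2, 279.7] [339. 251.] [ 0.484 -0.009  0.02 ]
top pot 0.73 [390.6, 205.2, 396.1, 263.2
[... 1380 characters left out ...]
p 0.46 [171.2, 241.2, 219.1, 280.5] [195. 262.] [0.76  0.206 0.02 ]
side cap 0.45 [257.6, 179.7, 284.2, 215.8] [267. 196.] [ 0.762 -0.052  0.02 ]
side cap 0.39 [278.3, 177.8, 284.8, 190.4] [281. 184.] [ 0.758 -0.116  0.02 ]
side cap 0.26 [286.6, 281.7, 340.7, 323.9] [313. 302.] [0.533 0.208 0.02 ]
side scoop 0.86 [284.9, 280.7, 339.6, 322.8] [313. 302.] [0.534 0.207 0.02 ]
side scoop 0.68 [216.0, 306.3, 252.7, 350.2] [235. 329.] [0.615 0.301 0.02 ]
side ball0_center 0.29 [371.6, 175.9, 399.2, 199.2] [385. 189.] [ 0.52  -0.203  0.02 ]
side jar 0.89 [255.5, 180.3, 281.4, 219.3] [266. 196.] [ 0.763 -0.051  0.02 ]
side screwlid 0.51 [278.3, 177.0, 288.3, 191.6] [282. 185.] [ 0.756 -0.114  0.02 ]
```

View pics/top0.png

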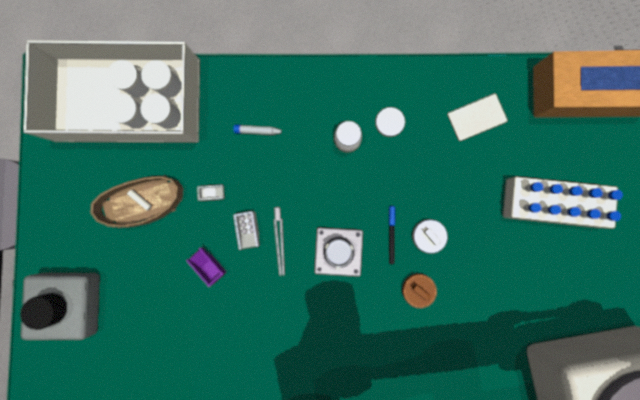

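View pics/side0.png

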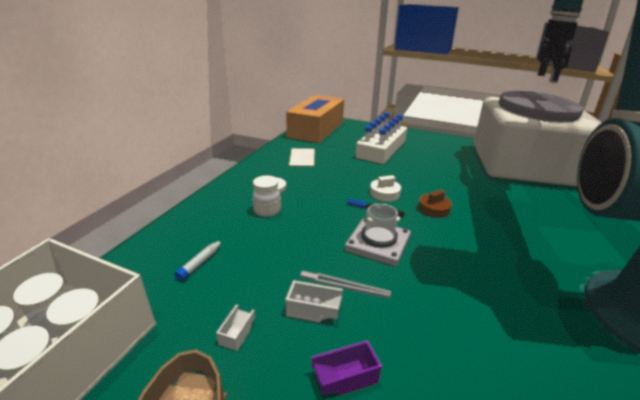

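Run:
```python
import cv2,numpy as np
t=cv2.imread("pics/top0.png")
a=cv2.resize(t[175:295,180:270],None,fx=4.4,fy=4.4,interpolation=cv2.INTER_CUBIC)
b=cv2.resize(t[205:325,385:465],None,fx=4.4,fy=4.4,interpolation=cv2.INTER_CUBIC)
cv2.imwrite("pics/crop0.png",np.hstack([a,b]))
```

```text
(no output)
```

View pics/crop0.png

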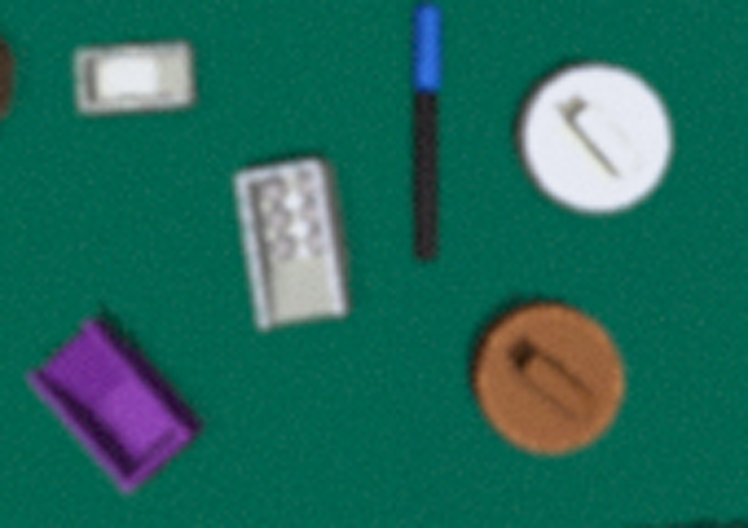

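The targets are the grey scoop with balls at (247,231) and the white barred cap at (430,235). The scoop's look-alikes are the small grey one at (211,193) and the purple one at (206,266). The cap's are the brown one at (419,290) and the flat lid at (390,122). In the crop the scoop's ramp and spout face down the image (world -x). Next I fit the poses.

```bash
cat > fit.py <<'E'
from h import *
from scipy.optimize import minimize
def cyl(r,z0,z1,n=40):
    a=np.linspace(0,2*np.pi,n,endpoint=False); return np.array([[r*np.cos(t),r*np.sin(t),z] for z in(z0,z1) for t in a])
def box(x0,x1,y0,y1,z0,z1): return np.array([[x,y,z] for x in(x0,x1) for y in(y0,y1) for z in(z0,z1)])
M={"pot":[box(-.052,.052,-.052,.052,0,.018),np.vstack([cyl(.03,.018,.072),cyl(.028,.072,.078)])],
"cap":[cyl(.0365,0,.022),box(-.02,.02,-.007,.007,.022,.046)],
"scoop":[np.vstack([box(-.02,.028,-.021,.021,0,.036),box(-.051,-.05,-.021,.021,.022,.036)])]}
def render(c,name,p):
    im=np.zeros((1600,2560),np.uint8); r=R.from_euler("z",p[2]).as_matrix()
    for part in M[name]:
        q=proj(c,part@r.T+[p[0],p[1],p[3] if len(p)>3 else 0]); cv2.fillConvexPoly(im,cv2.convexHull(((q+.5)*4).round().astype(np.int32)),255)
    return cv2.resize(im,(640,400),interpolation=cv2.INTER_AREA)/255.
def fit(cms,name,p0):
    def cost(p): return sum(1-np.minimum(a,m).sum()/np.maximum(a,m).sum() for c,m in cms for a in [render(c,name,p)])
    s=np.array([[0]*3,[.008,0,0],[0,.008,0],[0,0,.15]])+np.array(p0)
    r=minimize(cost,p0,method="Nelder-Mead",options=dict(initial_simplex=s,xatol=1e-4,fatol=1e-5)); return r.x,r.fun
def pick(c,name,xy):
    best=None
    for m in masks_of(c,name):
        yx=np.argwhere(m["mask"]).mean(0)[::-1]
        if np.hypot(*(onz(c,yx,.02)[:2]-xy))<.04: return m["mask"].astype(float)
E
python3 - <<'E'
from fit import *
ct,cs=read_camera("top"),read_camera("side")
for n,p in (("scoop",[.525,.204,.15]),("pot",[.484,-.008,0]),("cap",[.522,-.212,-.8])):
    l=[(c,pick(c,n,np.array(p[:2]))) for c in(ct,cs)]
    l=[x for x in l if x[1] is not None]
    for k in ([l]+[[x] for x in l]):
        x,f=fit(k,n,p); print(n,len(k),np.round(x,4),round(f,3))
E
```

```text
scoop 1 [0.543  0.2056 0.179 ] 0.409
scoop 1 [0.543  0.2056 0.179 ] 0.409
pot 2 [ 0.4849 -0.0083 -0.0604] 0.087
pot 1 [ 0.4853 -0.0083 -0.0713] 0.037
pot 1 [ 0.4843 -0.0072 -0.0396] 0.044
cap 2 [ 0.5222 -0.216  -0.6222] 0.123
cap 1 [ 0.5218 -0.216  -0.6467] 0.032
cap 1 [ 0.5225 -0.2166 -0.6145] 0.087
```

Run:
```python
from fit import *
ct,cs=read_camera("top"),read_camera("side"); l=[]
for c in(ct,cs):
    u=np.zeros((400,640),np.uint8)
    for m in masks_of(c,"scoop")+masks_of(c,"ball0_center"):
        yx=np.argwhere(m["mask"]).mean(0)[::-1]
        if np.hypot(*(onz(c,yx,.02)[:2]-[.53,.205]))<.04:print(m["bbox"],m["score"]); u|=m["mask"].astype(np.uint8)
    h=np.zeros_like(u); cv2.fillConvexPoly(h,cv2.convexHull(np.argwhere(u)[:,::-1].astype(np.int32)),1); l.append((c,h.astype(float)))
outs=[]
for k in (l,l[:1],l[1:]):
    x,f=fit(k,"scoop",[.535,.204,.15]);print(np.round(x,4),round(f,3)); outs.append(x)
x=outs[0]; r=R.from_euler("z",x[2]).as_matrix(); vis=[]
for c in (ct,cs):
    im=cv2.resize(c["color"],None,fx=6,fy=6,interpolation=cv2.INTER_CUBIC)
    for loop in ([[-.051,-.021,.036],[.028,-.021,.036],[.028,.021,.036],[-.051,.021,.036]],[[-.051,-.021,.024],[-.051,.021,.024],[-.02,.021,0],[.028,.021,0],[.028,-.021,0],[-.02,-.021,0]]):
        q=proj(c,np.array(loop)@r.T+[x[0],x[1],0]); cv2.polylines(im,[((q+.5)*6).round().astype(np.int32)],True,(255,0,0),1)
    u,v=((proj(c,[[x[0],x[1],.02]])[0])*6).astype(int); vis.append(im[v-200:v+200,u-200:u+200])
save("fit0.png",np.hstack(vis))
```

```text
[235.3, 213.9, 262.6, 247.0] 0.67
[287.9, 280.0, 340.6, 325.2] 0.86
[0.5442 0.2064 0.1678] 0.142
[0.5435 0.2048 0.2021] 0.063
[0.5437 0.208  0.1647] 0.041
```

View pics/fit0.png

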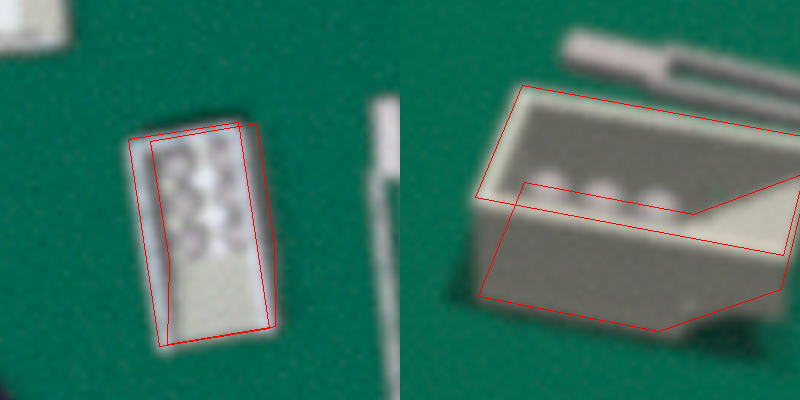

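```bash
cat > plan.py <<'E'
from h import *
def down(th): # tool pointing down, tool x at world angle th (deg)
    t=np.deg2rad(th);x=[np.cos(t),np.sin(t),0];y=[np.sin(t),-np.cos(t),0]
    return R.from_matrix(np.array([x,y,[0,0,-1]]).T)
def plan(wps,start=None,step=.04,ang=7.0):
    """wps: list of (pos,R); prints rows per segment"""
    s=status.read_state(); p,r=start or (s["tool_pos"],R.from_rotvec(s["tcp_rot"]))
    for P,Q in wps:
        P=np.array(P,float); rv=(r.inv()*Q).as_rotvec(degrees=True)
        n=int(max(1,np.ceil(np.linalg.norm(P-p)/step),np.ceil(np.linalg.norm(rv)/ang)))
        out=[]
        for i in range(n):
            a=(r*R.from_rotvec(rv*i/n,degrees=True)).inv().apply((P-p)/n); out.append(list(np.round(rv/n,2)+0.)+list(np.round(a,4)+0.))
        u=[];[u.append([o,1]) if not u or u[-1][0]!=o else u[-1].__setitem__(1,u[-1][1]+1) for o in out]
        print("->",np.round(P,3));[print("  x%d"%k,[float(v) for v in o]) for o,k in u]
        p,r=P,Q
E
python3 - <<'E'
from plan import *
D=down(9.3)
plan([([.5,-.2,.22],down(14.4)),([.543,.206,.16],D),([.543,.206,.06],D),([.543,.206,.007],D)])
E
```

```text
-> [ 0.5  -0.2   0.22]
  x14 [0.0, 0.0, 0.0, 0.029, -0.0238, 0.0008]
  x1 [0.0, 0.0, 0.0, 0.0289, -0.0238, 0.0008]
-> [0.543 0.206 0.16 ]
  x1 [0.0, 0.0, 0.46, 0.013, -0.0348, 0.0055]
  x1 [0.0, 0.0, 0.46, 0.0127, -0.0349, 0.0055]
  x1 [0.0, 0.0, 0.46, 0.0124, -0.035, 0.0055]
  x1 [0.0, 0.0, 0.46, 0.0121, -0.0351, 0.0055]
  x1 [0.0, 0.0, 0.46, 0.0118, -0.0352, 0.0055]
  x1 [0.0, 0.0, 0.46, 0.0115, -0.0353, 0.0055]
  x1 [0.0, 0.0, 0.46, 0.0113, -0.0354, 0.0055]
  x1 [0.0, 0.0, 0.46, 0.011, -0.0355, 0.0055]
  x1 [0.0, 0.0, 0.46, 0.0107, -0.0355, 0.0055]
  x1 [0.0, 0.0, 0.46, 0.0104, -0.0356, 0.0055]
  x1 [0.0, 0.0, 0.46, 0.0101, -0.0357, 0.0055]
-> [0.543 0.206 0.06 ]
  x3 [0.0, 0.0, 0.0, 0.0, 0.0, 0.0333]
-> [0.543 0.206 0.007]
  x2 [0.0, 0.0, 0.0, 0.0, 0.0, 0.0265]
```

Request:
drive_tool:
  rows:
    - [0, 0, 0, 0.029, -0.0238, 0.0008, 0.72]
    - [0, 0, 0, 0.029, -0.0238, 0.0008, 0.72]
    - [0, 0, 0, 0.029, -0.0238, 0.0008, 0.72]
    - [0, 0, 0, 0.029, -0.0238, 0.0008, 0.72]
    - [0, 0, 0, 0.029, -0.0238, 0.0008, 0.72]
    - [0, 0, 0, 0.029, -0.0238, 0.0008, 0.72]
    - [0, 0, 0, 0.029, -0.0238, 0.0008, 0.72]
    - [0, 0, 0, 0.029, -0.0238, 0.0008, 0.72]

```text
time: 2.07
tool_pos: [0.3462, -0.41, 0.2251]
tcp_rot: [3.116, 0.394, 0.001]
wrist_force: [1.3, 0.0, 0.5]
width: 0.721
grip_force: 0.0
```

Request:
drive_tool:
  rows:
    - [0, 0, 0, 0.029, -0.0238, 0.0008, 0.72]
    - [0, 0, 0, 0.029, -0.0238, 0.0008, 0.72]
    - [0, 0, 0, 0.029, -0.0238, 0.0008, 0.72]
    - [0, 0, 0, 0.029, -0.0238, 0.0008, 0.72]
    - [0, 0, 0, 0.029, -0.0238, 0.0008, 0.72]
    - [0, 0, 0, 0.029, -0.0238, 0.0008, 0.72]
    - [0, 0, 0, 0.029, -0.0238, 0.0008, 0.72]

```text
time: 2.65
tool_pos: [0.5014, -0.1979, 0.2197]
tcp_rot: [3.116, 0.394, 0.001]
wrist_force: [0.5, -0.1, 0.1]
width: 0.724
grip_force: 0.0
```

Request:
drive_tool:
  rows:
    - [0, 0, 0.46, 0.013, -0.0348, 0.0055, 0.72]
    - [0, 0, 0.46, 0.0127, -0.0349, 0.0055, 0.72]
    - [0, 0, 0.46, 0.0124, -0.035, 0.0055, 0.72]
    - [0, 0, 0.46, 0.0121, -0.0351, 0.0055, 0.72]
    - [0, 0, 0.46, 0.0118, -0.0352, 0.0055, 0.72]
    - [0, 0, 0.46, 0.0115, -0.0353, 0.0055, 0.72]
    - [0, 0, 0.46, 0.0113, -0.0354, 0.0055, 0.72]
    - [0, 0, 0.46, 0.011, -0.0355, 0.0055, 0.72]

```text
time: 3.32
tool_pos: [0.5315, 0.0978, 0.1754]
tcp_rot: [3.128, 0.294, 0.001]
wrist_force: [0.2, 0.2, 0.2]
width: 0.721
grip_force: 0.0
```

Request:
drive_tool:
  rows:
    - [0, 0, 0.46, 0.0107, -0.0355, 0.0055, 0.72]
    - [0, 0, 0.46, 0.0104, -0.0356, 0.0055, 0.72]
    - [0, 0, 0.46, 0.0101, -0.0357, 0.0055, 0.72]
    - [0, 0, 0, 0, 0, 0, 0.72]
    - [0, 0, 0, 0, 0, 0, 0.72]

```text
time: 3.73
tool_pos: [0.5428, 0.2084, 0.1583]
tcp_rot: [3.13, 0.262, -0.001]
wrist_force: [0.3, -0.6, -0.6]
width: 0.72
grip_force: 0.0
```

Run:
```python
from plan import *
s=status.read_state();print(s["time"],s["q"],s["tool_pos"],s["width"]); print(R.from_rotvec(s["tcp_rot"]).as_matrix().round(3))
D=down(9.3)
plan([([.543,.206,.06],D),([.543,.206,.007],D)])
```

```text
3.7333 [ 3.23819750e-01  1.45675906e-01  1.88461367e+00 -1.32658642e-04
  1.11215104e+00  1.72739008e+00] [0.54277921 0.20839662 0.15831595] 0.7202318368186499
[[ 0.986  0.167 -0.001]
 [ 0.167 -0.986 -0.   ]
 [-0.001  0.    -1.   ]]
-> [0.543 0.206 0.06 ]
  x3 [0.0, 0.02, 0.09, 0.0, 0.0008, 0.0328]
-> [0.543 0.206 0.007]
  x2 [0.0, 0.0, 0.0, 0.0, 0.0, 0.0265]
```

Request:
drive_tool:
  rows:
    - [0, 0, 0, 0, 0.0007, 0.033, 0.72]
    - [0, 0, 0, 0, 0.0007, 0.033, 0.72]
    - [0, 0, 0, 0, 0.0007, 0.032, 0.72]
    - [0, 0, 0, 0, 0, 0.026, 0.72]
    - [0, 0, 0, 0, 0, 0.013, 0.72]
    - [0, 0, 0, 0, 0, 0.013, 0.72]
    - [0, 0, 0, 0, 0, 0, 0.72]

```text
time: 4.32
tool_pos: [0.5421, 0.2031, 0.0068]
tcp_rot: [3.13, 0.255, -0.006]
wrist_force: [0.4, -0.3, -0.6]
width: 0.72
grip_force: 0.0
```

Request:
drive_tool:
  force: 45
  rows:
    - [0, 0, 0, 0, 0, 0, 0.4]
    - [0, 0, 0, 0, 0, 0, 0.3]
    - [0, 0, 0, 0, 0, 0, 0.3]
    - [0, 0, 0, 0, 0, 0, 0.3]
    - [0, 0, 0, 0, 0, 0, 0.3]
    - [0, 0, 0, 0, 0, 0, 0.3]

```text
time: 4.82
tool_pos: [0.5451, 0.2049, 0.0105]
tcp_rot: [-3.13, -0.257, -0.005]
wrist_force: [-0.6, -0.7, 6.4]
width: 0.486
grip_force: 47.1
```

Request:
drive_tool:
  rows:
    - [0, 0, 0, 0, 0, -0.005, 0.3]
    - [0, 0, 0, 0, 0, -0.01, 0.3]
    - [0, 0, 0, 0, 0, -0.018, 0.3]
    - [0, 0, 0, 0, 0, -0.022, 0.3]
    - [0, 0, 0, 0, 0, -0.022, 0.3]
    - [0, 0, 0, 0, 0, -0.022, 0.3]
    - [0, 0, 0, 0, 0, -0.022, 0.3]
    - [0, 0, 0, 0, 0, -0.01, 0.3]

```text
time: 5.48
tool_pos: [0.5449, 0.2051, 0.1435]
tcp_rot: [-3.13, -0.257, -0.007]
wrist_force: [0.3, 0.8, -1.3]
width: 0.482
grip_force: 46.2
```

Run:
```python
from plan import *
s=status.read_state();print(s["q"],s["tool_pos"],s["wrist_force"],s["width"])
T=R.from_rotvec(s["tcp_rot"]).as_matrix();print(T.round(3))
vis=[]
for n in("side","top"):
    c=read_camera(n);u,v=proj(c,[s["tool_pos"]])[0].astype(int); v=max(v,66);u=max(u,66)
    vis.append(cv2.resize(c["color"][v-66:v+66,u-66:u+66],(396,396),interpolation=cv2.INTER_CUBIC))
save("lift.png",np.hstack(vis))
```

```text
[3.17143296e-01 1.57671783e-01 1.90012397e+00 2.38655772e-05
 1.07920140e+00 1.72425927e+00] [0.54493348 0.20507378 0.14354719] [ 0.25050686  0.75277045 -1.27597974] 0.48195450001772067
[[ 0.987  0.163  0.004]
 [ 0.163 -0.987  0.001]
 [ 0.005 -0.001 -1.   ]]
```

View pics/lift.png

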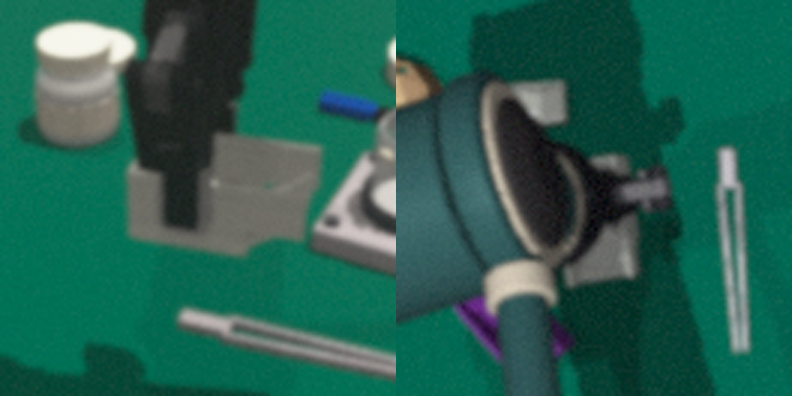

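Request:
drive_tool:
  rows:
    - [0, 0, 0, -0.006, 0.0073, -0.001, 0.3]
    - [0, 0, 0, -0.012, 0.0146, -0.0015, 0.3]
    - [0, 0, 0, -0.0151, 0.0183, -0.002, 0.3]
    - [0, 0, 0, -0.0151, 0.0183, -0.002, 0.3]
    - [0, 0, 0, -0.0151, 0.0183, -0.002, 0.3]
    - [0, 0, 0, -0.0151, 0.0183, -0.002, 0.3]
    - [0, 0, 0, -0.0151, 0.0183, -0.002, 0.3]
    - [0, 0, 0, -0.0151, 0.0183, -0.002, 0.3]

```text
time: 6.25
tool_pos: [0.4548, 0.0555, 0.1518]
tcp_rot: [3.131, 0.257, -0.008]
wrist_force: [-0.4, -1.3, -2.1]
width: 0.48
grip_force: 46.2
```

Request:
drive_tool:
  rows:
    - [0, 0, 0, -0.0151, 0.0183, -0.002, 0.3]
    - [0, 0, 0, -0.0151, 0.0183, -0.002, 0.3]
    - [0, 0, 0, -0.012, 0.0146, -0.0015, 0.3]
    - [0, 0, 0, -0.006, 0.0073, -0.001, 0.3]
    - [0, 0, -2, 0, 0, 0, 0.3]
    - [0, 0, -4, 0, 0, 0, 0.3]
    - [0, 0, -6, 0, 0, 0, 0.3]
    - [0, 0, -7, 0, 0, 0, 0.3]

```text
time: 6.92
tool_pos: [0.4185, -0.0087, 0.1593]
tcp_rot: [-3.043, -0.777, 0.004]
wrist_force: [-0.3, -0.3, -0.9]
width: 0.479
grip_force: 46.2
```

Request:
drive_tool:
  rows:
    - [0, 0, -7, 0, 0, 0, 0.3]
    - [0, 0, -7, 0, 0, 0, 0.3]
    - [0, 0, -7, 0, 0, 0, 0.3]
    - [0, 0, -7, 0, 0, 0, 0.3]
    - [0, 0, -7, 0, 0, 0, 0.3]
    - [0, 0, -7, 0, 0, 0, 0.3]
    - [0, 0, -7, 0, 0, 0, 0.3]
    - [0, 0, -7, 0, 0, 0, 0.3]

```text
time: 7.58
tool_pos: [0.4185, -0.0084, 0.1592]
tcp_rot: [-2.32, -2.115, 0.003]
wrist_force: [-0.5, 0.5, -1.6]
width: 0.487
grip_force: 46.2
```

Request:
drive_tool:
  rows:
    - [0, 0, -7, 0, 0, 0, 0.3]
    - [0, 0, -7, 0, 0, 0, 0.3]
    - [0, 0, -7, 0, 0, 0, 0.3]
    - [0, 0, -7, 0, 0, 0, 0.3]
    - [0, 0, -7, 0, 0, 0, 0.3]
    - [0, 0, -7, 0, 0, 0, 0.3]
    - [0, 0, -7, 0, 0, 0, 0.3]
    - [0, 0, -7, 0, 0, 0, 0.3]

```text
time: 8.25
tool_pos: [0.4185, -0.0085, 0.1592]
tcp_rot: [-1.055, -2.956, 0.001]
wrist_force: [-0.0, -0.1, -1.5]
width: 0.483
grip_force: 46.2
```

Request:
drive_tool:
  rows:
    - [0, 0, -7, 0, 0, 0, 0.3]
    - [0, 0, -7, 0, 0, 0, 0.3]
    - [0, 0, -7, 0, 0, 0, 0.3]
    - [0, 0, -7, 0, 0, 0, 0.3]
    - [0, 0, -7, 0, 0, 0, 0.3]
    - [0, 0, -5, 0, 0, 0, 0.3]
    - [0, 0, 0, 0, 0, 0, 0.3]
    - [0, 0, 0, 0, 0, 0, 0.3]

```text
time: 8.92
tool_pos: [0.4188, -0.0085, 0.1596]
tcp_rot: [0.006, -3.139, -0.001]
wrist_force: [0.8, -0.1, -1.8]
width: 0.485
grip_force: 46.2
```

```bash
cat > pour.py <<'E'
from plan import *
import sys
LIP=np.array([-.052,0,-.0135])
def pose(phi,L,yaw=180):
    r=down(yaw)*R.from_euler("y",phi,degrees=True); return np.array(L)-r.apply(LIP),r
E
python3 - <<'E'
from pour import *
s=status.read_state();print(s["time"],s["q"],s["tool_pos"],s["width"]); r=R.from_rotvec(s["tcp_rot"]);print(r.as_matrix().round(3))
print("lip",s["tool_pos"]+r.apply(LIP))
Lh=[.473,-.0085,.15]
w=[pose(0,Lh),pose(30,Lh),pose(30,[.473,-.0085,.095])]
plan(w,step=.012,ang=5)
E
```

```text
8.9167 [-7.99882031e-02 -1.76152936e-01  2.19904125e+00  1.56979895e-04
  1.12102304e+00 -1.65467748e+00] [ 0.41883089 -0.00854398  0.15957495] 0.48481802650790323
[[-1.    -0.004 -0.002]
 [-0.004  1.     0.   ]
 [ 0.002  0.    -1.   ]]
lip [ 0.47086142 -0.00834949  0.17295538]
-> [ 0.421 -0.008  0.136]
  x2 [0.01, -0.07, 0.11, -0.0011, 0.0, 0.0115]
-> [ 0.421 -0.008  0.164]
  x1 [0.0, 5.0, 0.0, 0.0, 0.0, -0.0046]
  x1 [0.0, 5.0, 0.0, 0.0004, 0.0, -0.0046]
  x1 [0.0, 5.0, 0.0, 0.0008, 0.0, -0.0046]
  x1 [0.0, 5.0, 0.0, 0.0012, 0.0, -0.0045]
  x1 [0.0, 5.0, 0.0, 0.0016, 0.0, -0.0044]
  x1 [0.0, 5.0, 0.0, 0.0019, 0.0, -0.0042]
-> [ 0.421 -0.008  0.109]
  x5 [0.0, 0.0, 0.0, -0.0055, 0.0, 0.0095]
```

Run:
```python
from pour import *
A=[.470,-.0085,.13];B=[.470,-.0085,.09]
plan([pose(0,[.470,-.0085,.15]),pose(15,A),pose(15,B)],step=.012,ang=4)
plan([pose(75,B)],start=pose(15,B),ang=3)
```

```text
-> [ 0.418 -0.008  0.136]
  x2 [0.01, -0.07, 0.11, 0.0004, 0.0, 0.0115]
-> [ 0.416 -0.008  0.13 ]
  x1 [0.0, 3.75, 0.0, 0.0004, 0.0, 0.0015]
  x1 [0.0, 3.75, 0.0, 0.0003, 0.0, 0.0015]
  x1 [0.0, 3.75, 0.0, 0.0002, 0.0, 0.0016]
  x1 [0.0, 3.75, 0.0, 0.0001, 0.0, 0.0016]
-> [ 0.416 -0.008  0.09 ]
  x4 [0.0, 0.0, 0.0, -0.0026, 0.0, 0.0097]
-> [ 0.444 -0.008  0.137]
  x1 [0.0, 2.86, 0.0, -0.0007, 0.0, -0.0025]
  x1 [0.0, 2.86, 0.0, -0.0006, 0.0, -0.0025]
  x1 [0.0, 2.86, 0.0, -0.0004, 0.0, -0.0025]
  x1 [0.0, 2.86, 0.0, -0.0003, 0.0, -0.0025]
  x1 [0.0, 2.86, 0.0, -0.0002, 0.0, -0.0026]
  x1 [0.0, 2.86, 0.0, -0.0001, 0.0, -0.0026]
  x1 [0.0, 2.86, 0.0, 0.0001, 0.0, -0.0026]
  x1 [0.0, 2.86, 0.0, 0.0002, 0.0, -0.0026]
  x1 [0.0, 2.86, 0.0, 0.0003, 0.0, -0.0025]
  x1 [0.0, 2.86, 0.0, 0.0005, 0.0, -0.0025]
  x1 [0.0, 2.86, 0.0, 0.0006, 0.0, -0.0025]
  x1 [0.0, 2.86, 0.0, 0.0007, 0.0, -0.0025]
  x1 [0.0, 2.86, 0.0, 0.0008, 0.0, -0.0024]
  x1 [0.0, 2.86, 0.0, 0.0009, 0.0, -0.0024]
  x1 [0.0, 2.86, 0.0, 0.0011, 0.0, -0.0023]
  x1 [0.0, 2.86, 0.0, 0.0012, 0.0, -0.0023]
  x1 [0.0, 2.86, 0.0, 0.0013, 0.0, -0.0022]
  x1 [0.0, 2.86, 0.0, 0.0014, 0.0, -0.0021]
  x1 [0.0, 2.86, 0.0, 0.0015, 0.0, -0.0021]
  x1 [0.0, 2.86, 0.0, 0.0016, 0.0, -0.002]
  x1 [0.0, 2.86, 0.0, 0.0017, 0.0, -0.0019]
```

Request:
drive_tool:
  rows:
    - [0, 0, 0, 0.0004, 0, 0.0115, 0.3]
    - [0, 0, 0, 0.0004, 0, 0.0115, 0.3]
    - [0, 2, 0, 0.0002, 0, 0.001, 0.3]
    - [0, 3, 0, 0.0002, 0, 0.001, 0.3]
    - [0, 4, 0, 0.0002, 0, 0.0015, 0.3]
    - [0, 3, 0, 0.0002, 0, 0.0015, 0.3]
    - [0, 3, 0, 0.0002, 0, 0.0012, 0.3]
    - [0, 0, 0, 0, 0, 0, 0.3]

```text
time: 9.58
tool_pos: [0.4179, -0.0087, 0.1299]
tcp_rot: [0.007, -2.877, 0.001]
wrist_force: [0.6, 0.2, -0.7]
width: 0.482
grip_force: 46.2
```

Request:
drive_tool:
  rows:
    - [0, 0, 0, -0.002, 0, 0.007, 0.3]
    - [0, 0, 0, -0.002, 0, 0.007, 0.3]
    - [0, 0, 0, -0.002, 0, 0.007, 0.3]
    - [0, 0, 0, -0.002, 0, 0.007, 0.3]
    - [0, 0, 0, -0.001, 0, 0.005, 0.3]
    - [0, 0, 0, 0, 0, 0, 0.3]

```text
time: 10.08
tool_pos: [0.416, -0.0086, 0.0961]
tcp_rot: [0.009, -2.878, 0.001]
wrist_force: [-0.8, -0.2, -1.2]
width: 0.482
grip_force: 46.2
```

Run:
```python
from fit import *
from pour import *
s=status.read_state();print(s["time"],s["q"],s["tool_pos"],s["width"],s["wrist_force"]); r=R.from_rotvec(s["tcp_rot"]);print(r.as_matrix().round(3))
L=s["tool_pos"]+r.apply(LIP);print("lip",L)
vis=[]
for n in("side","top"):
    c=read_camera(n);im=cv2.resize(c["color"],None,fx=4,fy=4,interpolation=cv2.INTER_CUBIC)
    for P in ([L],cyl(.0275,.078,.078)[:40]+[.485,-.0083,0]):
        for q in proj(c,P): cv2.circle(im,tuple(((q+.5)*4).round().astype(int)),2,(255,0,0),-1)
    u,v=(proj(c,[L])[0]*4).astype(int); vis.append(im[v-200:v+200,u-200:u+200])
save("pre.png",np.hstack(vis))
```

```text
10.0833 [-0.0651894   0.08999681  2.10038916 -0.01968523  1.21470283 -1.63292059] [ 0.41595306 -0.00862961  0.09614737] 0.4823931261426328 [-0.80651136 -0.18025593 -1.20369251]
[[-0.965 -0.006 -0.261]
 [-0.006  1.    -0.001]
 [ 0.261  0.    -0.965]]
lip [ 0.46967314 -0.00829544  0.09560717]
```

View pics/pre.png

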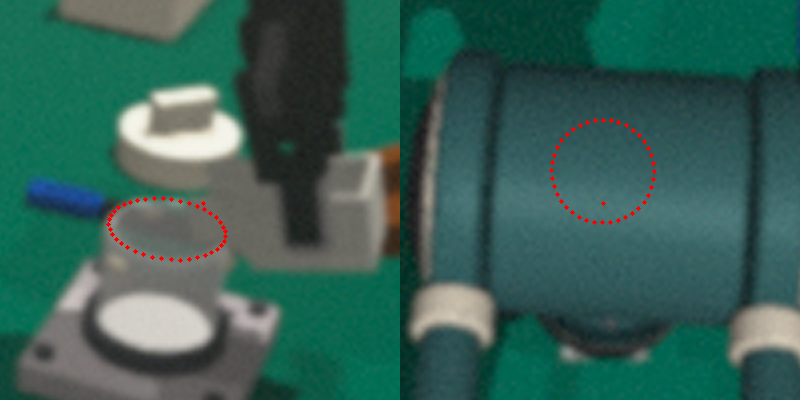

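Run:
```python
from pour import *
s=status.read_state(); r=R.from_rotvec(s["tcp_rot"])
c=read_camera("side");im=cv2.resize(c["color"],None,fx=5,fy=5,interpolation=cv2.INTER_CUBIC)
for y in(-.021,.021):
    P=np.array([[-.051,y,.036],[.028,y,.036],[.028,y,0],[-.02,y,0],[-.051,y,.024]])
    T=np.c_[P[:,0]-.002,-P[:,1],.0105-P[:,2]]
    q=proj(c,r.apply(T)+s["tool_pos"]); cv2.polylines(im,[((q+.5)*5).round().astype(np.int32)],True,(255,0,0),1)
u,v=(q.mean(0)*5).astype(int); save("pre2.png",im[v-200:v+200,u-250:u+250])
```

```text
(no output)
```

View pics/pre2.png

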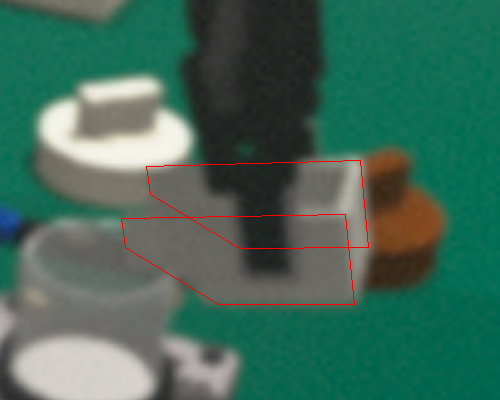

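Request:
drive_tool:
  rows:
    - [0, 0, 0, -0.0008, 0, 0.003, 0.3]
    - [0, 0, 0, -0.0008, 0, 0.003, 0.3]
    - [0, 3, 0, -0.0007, 0, -0.0026, 0.3]
    - [0, 3, 0, -0.0006, 0, -0.0026, 0.3]
    - [0, 3, 0, -0.0004, 0, -0.0026, 0.3]
    - [0, 3, 0, -0.0003, 0, -0.0026, 0.3]
    - [0, 3, 0, -0.0002, 0, -0.0027, 0.3]
    - [0, 3, 0, -0.0001, 0, -0.0027, 0.3]

```text
time: 10.9
tool_pos: [0.4263, -0.0087, 0.1052]
tcp_rot: [0.008, -2.564, 0.003]
wrist_force: [0.3, -0.4, -1.8]
width: 0.486
grip_force: 46.2
```

Request:
drive_tool:
  rows:
    - [0, 1.5, 0, 0, 0, -0.0014, 0.3]
    - [0, 1.5, 0, 0.0001, 0, -0.0013, 0.3]
    - [0, 1.5, 0, 0.0001, 0, -0.0014, 0.3]
    - [0, 1.5, 0, 0.0001, 0, -0.0013, 0.3]
    - [0, 1.5, 0, 0.0002, 0, -0.0014, 0.3]
    - [0, 1.5, 0, 0.0002, 0, -0.0013, 0.3]
    - [0, 1.5, 0, 0.0002, 0, -0.0013, 0.3]
    - [0, 1.5, 0, 0.0003, 0, -0.0013, 0.3]

```text
time: 11.57
tool_pos: [0.4314, -0.0086, 0.1145]
tcp_rot: [0.008, -2.354, 0.003]
wrist_force: [-0.6, 0.0, -1.2]
width: 0.483
grip_force: 46.3
```

Request:
drive_tool:
  rows:
    - [0, 1.5, 0, 0.0003, 0, -0.0013, 0.3]
    - [0, 1.5, 0, 0.0003, 0, -0.0013, 0.3]
    - [0, 1.5, 0, 0.0004, 0, -0.0013, 0.3]
    - [0, 1.5, 0, 0.0004, 0, -0.0013, 0.3]
    - [0, 1.5, 0, 0.0004, 0, -0.0012, 0.3]
    - [0, 1.5, 0, 0.0005, 0, -0.0012, 0.3]
    - [0, 1.5, 0, 0.0005, 0, -0.0012, 0.3]
    - [0, 1.5, 0, 0.0005, 0, -0.0012, 0.3]

```text
time: 12.23
tool_pos: [0.437, -0.0086, 0.1233]
tcp_rot: [0.007, -2.144, 0.004]
wrist_force: [0.2, 0.2, -1.1]
width: 0.483
grip_force: 46.3
```

Run:
```python
from pour import *
s=status.read_state();print(s["time"],s["q"],s["tool_pos"],s["width"],s["wrist_force"]); r=R.from_rotvec(s["tcp_rot"]);print(r.as_matrix().round(3))
L=s["tool_pos"]+r.apply(LIP);print("lip",L)
plan([pose(75,[.47,-.0085,.09])],ang=3)
c=read_camera("side");save("mid.png",cv2.resize(c["color"][120:300,290:500],None,fx=3.5,fy=3.3,interpolation=cv2.INTER_CUBIC))
```

```text
12.2333 [-0.04339768  0.60706639  1.65131833 -0.04386438  1.87981495 -1.61117967] [ 0.43703513 -0.008593    0.1232748 ] 0.48305495877967736 [ 0.20454424  0.1587199  -1.10637517]
[[-0.542 -0.006 -0.84 ]
 [-0.003  1.    -0.005]
 [ 0.84   0.    -0.542]]
lip [ 0.47658275 -0.00834012  0.08691312]
-> [ 0.444 -0.008  0.137]
  x1 [-0.06, 2.98, 0.03, 0.0013, 0.0, -0.0021]
  x1 [-0.06, 2.98, 0.03, 0.0014, 0.0, -0.0021]
  x1 [-0.06, 2.98, 0.03, 0.0015, 0.0, -0.002]
  x1 [-0.06, 2.98, 0.03, 0.0016, 0.0, -0.0019]
  x1 [-0.06, 2.98, 0.03, 0.0017, 0.0, -0.0018]
  x1 [-0.06, 2.98, 0.03, 0.0018, 0.0, -0.0017]
```

View pics/mid.png

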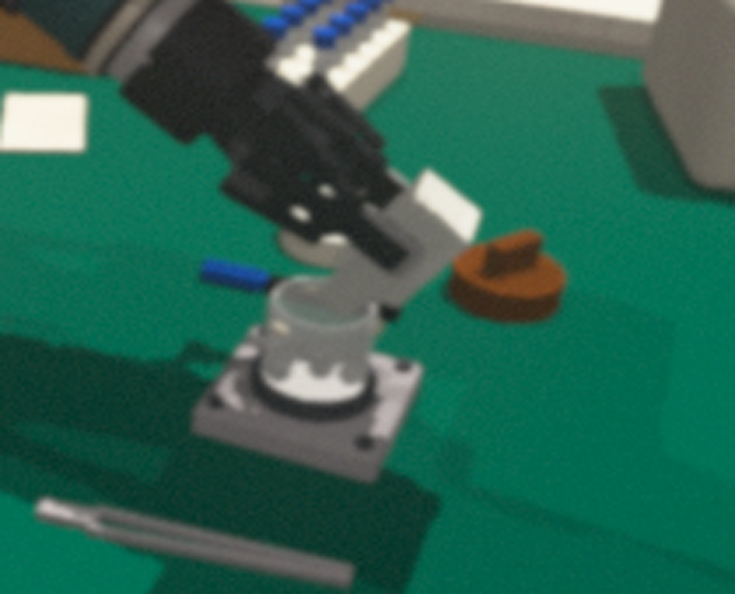

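The picture shows the tilted scoop over the pot mouth (about (325,290)), dark balls at the pot's floor (about (325,370)), and none on the table. I'll tilt further to make sure it is empty.

Request:
drive_tool:
  rows:
    - [0, 3, 0, 0.0013, 0, -0.0021, 0.3]
    - [0, 3, 0, 0.0014, 0, -0.0021, 0.3]
    - [0, 3, 0, 0.0015, 0, -0.002, 0.3]
    - [0, 3, 0, 0.0016, 0, -0.0019, 0.3]
    - [0, 3, 0, 0.0017, 0, -0.0018, 0.3]
    - [0, 3, 0, 0.0018, 0, -0.0017, 0.3]
    - [0, 0, 0, 0, 0, 0, 0.3]
    - [0, 0, 0, 0, 0, 0, 0.3]

```text
time: 12.95
tool_pos: [0.4433, -0.0085, 0.1357]
tcp_rot: [0.006, -1.832, 0.004]
wrist_force: [0.6, 1.2, -0.3]
width: 0.483
grip_force: 46.3
```

Request:
drive_tool:
  rows:
    - [0, 0, 0, 0, 0, 0, 0.3]
    - [0, 0, 0, 0, 0, 0, 0.3]
    - [0, 0, 0, 0, 0, 0, 0.3]
    - [0, 0, 0, 0, 0, 0, 0.3]
    - [0, 0, 0, 0.02, 0, 0, 0.3]
    - [0, 0, 0, 0.03, 0, 0, 0.3]
    - [0, 0, 0, 0.03, 0, 0, 0.3]
    - [0, 0, 0, 0, 0, 0, 0.3]

```text
time: 13.62
tool_pos: [0.4236, -0.0087, 0.2192]
tcp_rot: [0.005, -1.838, 0.005]
wrist_force: [1.4, 0.6, -0.7]
width: 0.479
grip_force: 46.3
```

Run:
```python
from pour import *
s=status.read_state();print(s["time"],s["q"],s["tool_pos"],s["width"],s["wrist_force"]); r=R.from_rotvec(s["tcp_rot"]);print(r.as_matrix().round(3))
plan([(s["tool_pos"],down(180)),([.545,.205,.16],down(180)),([.545,.205,.16],down(9.3)),([.545,.205,.012],down(9.3))])
c=read_camera("side");save("pour2.png",cv2.resize(c["color"][120:320,270:490],None,fx=3.4,fy=3,interpolation=cv2.INTER_CUBIC))
```

```text
13.6167 [-0.04146041  0.65342133  1.57502552 -0.05779732  2.21536401 -1.61772639] [ 0.423552   -0.00871819  0.21923086] 0.4793385016966399 [ 1.43095349  0.56763237 -0.67684554]
[[-0.264 -0.006 -0.964]
 [-0.001  1.    -0.006]
 [ 0.964 -0.    -0.264]]
-> [ 0.424 -0.009  0.219]
  x11 [-0.02, -6.79, 0.03, 0.0, 0.0, 0.0]
-> [0.545 0.205 0.16 ]
  x7 [0.0, 0.0, 0.0, -0.0173, 0.0305, 0.0085]
-> [0.545 0.205 0.16 ]
  x25 [0.0, 0.0, 6.83, 0.0, 0.0, 0.0]
-> [0.545 0.205 0.012]
  x4 [0.0, 0.0, 0.0, 0.0, 0.0, 0.037]
```

View pics/pour2.png

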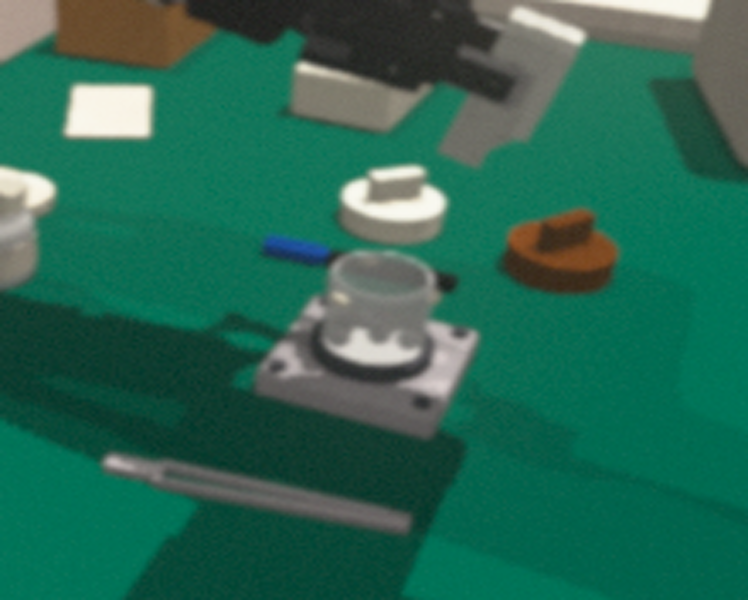

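Request:
drive_tool:
  rows:
    - [0, -6.8, 0, 0, 0, 0, 0.3]
    - [0, -6.8, 0, 0, 0, 0, 0.3]
    - [0, -6.8, 0, 0, 0, 0, 0.3]
    - [0, -6.8, 0, 0, 0, 0, 0.3]
    - [0, -6.8, 0, 0, 0, 0, 0.3]
    - [0, -6.8, 0, 0, 0, 0, 0.3]
    - [0, -6.8, 0, 0, 0, 0, 0.3]
    - [0, -6.8, 0, 0, 0, 0, 0.3]

```text
time: 14.33
tool_pos: [0.4235, -0.0087, 0.214]
tcp_rot: [0.009, -2.789, 0.002]
wrist_force: [0.2, 0.6, 0.1]
width: 0.484
grip_force: 46.3
```

Request:
drive_tool:
  rows:
    - [0, -6.8, 0, 0, 0, 0, 0.3]
    - [0, -6.8, 0, 0, 0, 0, 0.3]
    - [0, -6.8, 0, 0, 0, 0, 0.3]
    - [0, 0, 0, -0.01, 0.0175, 0.004, 0.3]
    - [0, 0, 0, -0.0173, 0.0305, 0.0085, 0.3]
    - [0, 0, 0, -0.0173, 0.0305, 0.0085, 0.3]
    - [0, 0, 0, -0.0173, 0.0305, 0.0085, 0.3]
    - [0, 0, 0, -0.0173, 0.0305, 0.0085, 0.3]

```text
time: 15.0
tool_pos: [0.5008, 0.1326, 0.1749]
tcp_rot: [0.009, -3.138, 0.0]
wrist_force: [0.1, -0.7, -0.2]
width: 0.482
grip_force: 46.3
```

Request:
drive_tool:
  rows:
    - [0, 0, 0, -0.0173, 0.0305, 0.0085, 0.3]
    - [0, 0, 0, -0.0173, 0.0305, 0.0085, 0.3]
    - [0, 0, 0, -0.0073, 0.013, 0.004, 0.3]
    - [0, 0, 0, 0, 0, 0, 0.3]
    - [0, 0, 0, 0, 0, 0, 0.3]
    - [0, 0, 0, 0, 0, 0, 0.3]

```text
time: 15.5
tool_pos: [0.5414, 0.2046, 0.1541]
tcp_rot: [0.01, -3.137, 0.002]
wrist_force: [-0.7, -0.5, -0.1]
width: 0.484
grip_force: 46.3
```

Run:
```python
from pour import *
s=status.read_state();print(s["time"],s["q"],s["tool_pos"],s["width"],s["wrist_force"]); r=R.from_rotvec(s["tcp_rot"]);print(r.as_matrix().round(3))
plan([([.545,.205,.03],down(180))])
```

```text
15.5 [ 3.17953602e-01  1.47442965e-01  1.89100946e+00  5.68816266e-04
  1.10824530e+00 -1.25941448e+00] [0.54139553 0.20458424 0.15405938] 0.4835606522675242 [-0.66419787 -0.54985292 -0.11213058]
[[-1.    -0.006 -0.005]
 [-0.006  1.    -0.001]
 [ 0.005 -0.001 -1.   ]]
-> [0.545 0.205 0.03 ]
  x1 [-0.02, -0.07, 0.09, -0.0011, 0.0001, 0.031]
  x2 [-0.02, -0.07, 0.09, -0.001, 0.0001, 0.031]
  x1 [-0.02, -0.07, 0.09, -0.0009, 0.0001, 0.031]
```

Request:
drive_tool:
  rows:
    - [0, 0, 0, 0, 0, 0.03, 0.3]
    - [0, 0, 0, 0, 0, 0.03, 0.3]
    - [0, 0, 0, 0, 0, 0.03, 0.3]
    - [0, 0, 0, 0, 0, 0.025, 0.3]
    - [0, 0, 0, 0, 0, 0.012, 0.3]
    - [0, 0, 0, 0, 0, 0.007, 0.3]
    - [0, 0, 0, 0, 0, 0.003, 0.3]
    - [0, 0, 0, 0, 0, 0, 0.3]

```text
time: 16.17
tool_pos: [0.5423, 0.2053, 0.0182]
tcp_rot: [0.009, -3.139, -0.0]
wrist_force: [0.1, 0.9, -0.4]
width: 0.485
grip_force: 46.3
```

Request:
drive_tool:
  rows:
    - [0, 0, 0, 0, 0, 0.001, 0.3]
    - [0, 0, 0, 0, 0, 0.001, 0.3]
    - [0, 0, 0, 0, 0, 0.001, 0.3]
    - [0, 0, 0, 0, 0, 0.001, 0.3]
    - [0, 0, 0, 0, 0, 0, 0.3]
    - [0, 0, 0, 0, 0, 0, 0.3]

```text
time: 16.67
tool_pos: [0.5418, 0.2057, 0.0136]
tcp_rot: [0.01, -3.138, -0.0]
wrist_force: [0.0, 0.1, 0.3]
width: 0.484
grip_force: 46.3
```

Request:
drive_tool:
  rows:
    - [0, 0, 0, 0, 0, 0.001, 0.3]
    - [0, 0, 0, 0, 0, 0.001, 0.3]
    - [0, 0, 0, 0, 0, 0.001, 0.3]
    - [0, 0, 0, 0, 0, 0, 0.3]
    - [0, 0, 0, 0, 0, 0, 0.3]

```text
time: 17.08
tool_pos: [0.5418, 0.2056, 0.0106]
tcp_rot: [0.01, -3.138, -0.0]
wrist_force: [-0.9, -0.2, 0.8]
width: 0.48
grip_force: 46.4
```

Request:
drive_tool:
  rows:
    - [0, 0, 0, 0, 0, 0.001, 0.3]
    - [0, 0, 0, 0, 0, 0.001, 0.3]
    - [0, 0, 0, 0, 0, 0, 0.3]
    - [0, 0, 0, 0, 0, 0, 0.3]

```text
time: 17.42
tool_pos: [0.5418, 0.2056, 0.0106]
tcp_rot: [0.01, -3.138, 0.0]
wrist_force: [-6.1, -2.2, 15.4]
width: 0.484
grip_force: 48.1
```

Request:
drive_tool:
  rows:
    - [0, 0, 0, 0, 0, -0.0017, 0.3]
    - [0, 0, 0, 0, 0, 0, 0.3]
    - [0, 0, 0, 0, 0, 0, 0.55]
    - [0, 0, 0, 0, 0, 0, 0.72]
    - [0, 0, 0, 0, 0, 0, 0.72]
    - [0, 0, 0, 0, 0, 0, 0.72]
    - [0, 0, 0, 0, 0, 0, 0.72]

```text
time: 18.0
tool_pos: [0.5416, 0.2055, 0.0099]
tcp_rot: [0.01, -3.138, 0.0]
wrist_force: [0.1, -0.5, 0.4]
width: 0.721
grip_force: 0.0
```

Request:
drive_tool:
  rows:
    - [0, 0, 0, 0, 0, -0.01, 0.72]
    - [0, 0, 0, 0, 0, -0.02, 0.72]
    - [0, 0, 0, 0, 0, -0.04, 0.72]
    - [0, 0, 0, 0, 0, -0.04, 0.72]
    - [0, 0, 0, 0, 0, -0.04, 0.72]
    - [0, 0, 0, 0, 0, -0.03, 0.72]

```text
time: 18.5
tool_pos: [0.5435, 0.206, 0.1949]
tcp_rot: [-0.01, 3.141, 0.002]
wrist_force: [0.5, 1.2, 1.2]
width: 0.721
grip_force: 0.0
```

Run:
```python
from fit import *
from plan import *
s=status.read_state();print(s["time"],s["q"],s["tool_pos"],s["width"])
ct,cs=read_camera("top"),read_camera("side")
n,p="cap",[.522,-.216,-.63]
l=[(c,pick(c,n,np.array(p[:2]))) for c in(ct,cs)]; l=[x for x in l if x[1] is not None]
for k in ([l]+[[x] for x in l]):
    x,f=fit(k,n,p); print(n,np.round(x,4),round(f,3))
for m in masks_of(cs,"scoop"): print(m["score"],m["bbox"])
a=cv2.resize(cs["color"][220:360,190:360],(510,420),interpolation=cv2.INTER_CUBIC)
b=cv2.resize(ct["color"][212:258,406:452],(280,280),interpolation=cv2.INTER_CUBIC)
save("chk.png",np.hstack([a,np.vstack([b,np.zeros((140,280,3),np.uint8)])]))
```

```text
18.5 [ 3.18765315e-01  1.12951325e-01  1.85052773e+00  1.18085512e-03
  1.17709401e+00 -1.25890423e+00] [0.54345843 0.2059722  0.19487756] 0.7208342842306512
cap [ 0.522  -0.2171 -0.6069] 0.198
cap [ 0.522  -0.2165 -0.5436] 0.091
cap [ 0.5219 -0.218  -0.4529] 0.104
0.82 [218.4, 309.6, 253.2, 351.0]
0.7 [311.1, 339.2, 379.5, 394.6]
0.62 [271.2, 276.9, 326.0, 324.1]
0.48 [344.8, 206.1, 412.6, 266.5]
```

View pics/chk.png

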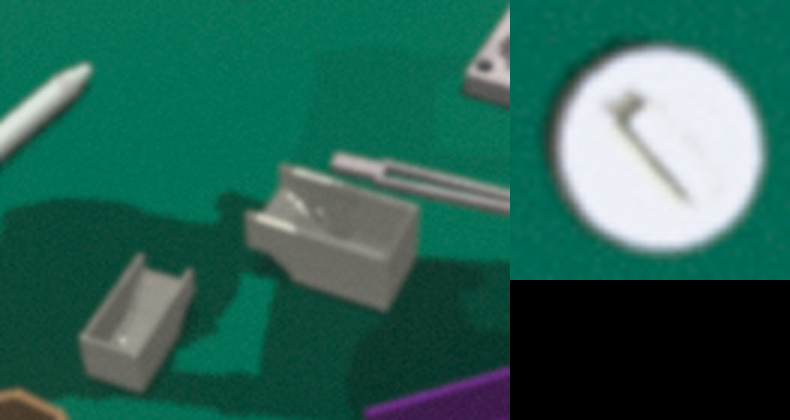

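The scoop stands upright and empty at side-view crop (330,240). The bar's dark edge runs from (617,110) to (688,203) in the top crop, so the bar yaw is about +36°. That means the earlier yaw fit started in the wrong basin.

Run:
```python
from fit import *
from plan import *
ct,cs=read_camera("top"),read_camera("side")
n,p="cap",[.522,-.2165,.64]
l=[(c,pick(c,n,np.array(p[:2]))) for c in(ct,cs)]; l=[x for x in l if x[1] is not None]
for k in ([l]+[[x] for x in l]):
    x,f=fit(k,n,p); print(n,np.round(x,4),round(f,3))
# bar edge line in top picture at pixel level
g=cv2.resize(ct["color"][218:254,412:449].min(2),None,fx=6,fy=6,interpolation=cv2.INTER_CUBIC)
m=((g<190)&(np.hypot(*(np.indices(g.shape)-np.array(g.shape)[:,None,None]/2))<80)).astype(np.uint8)
P=np.argwhere(m)[:,::-1]/6.+[412,218]; W=np.array([onz(ct,q,.03)[:2] for q in P])
C=np.linalg.svd(W-W.mean(0))[2][0] if len(W)<3000 else np.linalg.eigh(np.cov(W.T))[1][:,1]
print(len(W),W.mean(0),np.degrees(np.arctan(C[1]/C[0])))
for th in (36,126,-144): 
    print(th); plan([([.522,-.2165,.16],down(th))]) if th==126 else None
```

```text
cap [ 0.5219 -0.2153  0.6441] 0.085
cap [ 0.5214 -0.2157  0.756 ] 0.033
cap [ 0.5224 -0.2149  0.6931] 0.043
1492 [ 0.52530905 -0.2076742 ] 30.27855915925031
36
126
-> [ 0.522 -0.216  0.16 ]
  x1 [-0.02, -0.03, 4.94, 0.002, -0.0383, 0.0026]
  x1 [-0.02, -0.03, 4.94, -0.0014, -0.0383, 0.0026]
  x1 [-0.02, -0.03, 4.94, -0.0046, -0.0381, 0.0026]
  x1 [-0.02, -0.03, 4.94, -0.0079, -0.0375, 0.0026]
  x1 [-0.02, -0.03, 4.94, -0.0111, -0.0367, 0.0026]
  x1 [-0.02, -0.03, 4.94, -0.0142, -0.0356, 0.0025]
  x1 [-0.02, -0.03, 4.94, -0.0173, -0.0343, 0.0025]
  x1 [-0.02, -0.03, 4.94, -0.0201, -0.0327, 0.0025]
  x1 [-0.02, -0.03, 4.94, -0.0229, -0.0308, 0.0025]
  x1 [-0.02, -0.03, 4.94, -0.0254, -0.0287, 0.0025]
  x1 [-0.02, -0.03, 4.94, -0.0278, -0.0264, 0.0025]
-144
```

Request:
drive_tool:
  rows:
    - [0, 0, 0, 0.0009, -0.0175, 0, 0.45]
    - [0, 0, 0, 0.0018, -0.0351, 0.002, 0.45]
    - [0, 0, 0, 0.0018, -0.0351, 0.002, 0.45]
    - [0, 0, 0, 0.0018, -0.0351, 0.002, 0.45]
    - [0, 0, 0, 0.0018, -0.0351, 0.002, 0.45]
    - [0, 0, 0, 0.0018, -0.0351, 0.002, 0.45]
    - [0, 0, 0, 0.0018, -0.0351, 0.002, 0.45]
    - [0, 0, 0, 0.0018, -0.0351, 0.002, 0.45]

```text
time: 19.62
tool_pos: [0.5293, -0.0592, 0.1747]
tcp_rot: [0.01, -3.136, -0.001]
wrist_force: [0.5, -0.1, -0.4]
width: 0.451
grip_force: 0.0
```

Request:
drive_tool:
  rows:
    - [0, 0, 0, 0.0018, -0.0351, 0.002, 0.45]
    - [0, 0, 0, 0.0018, -0.0351, 0.002, 0.45]
    - [0, 0, 0, 0.0018, -0.0351, 0.002, 0.45]
    - [0, 0, 0, 0.0018, -0.0351, 0.002, 0.45]
    - [0, 0, 4, 0.0009, -0.0175, 0, 0.45]
    - [0, 0, 7, 0, 0, 0, 0.45]
    - [0, 0, 7, 0, 0, 0, 0.45]
    - [0, 0, 7, 0, 0, 0, 0.45]

```text
time: 20.28
tool_pos: [0.5223, -0.2161, 0.1665]
tcp_rot: [-0.68, -3.06, 0.0]
wrist_force: [0.1, 0.7, 0.6]
width: 0.449
grip_force: 0.0
```

Request:
drive_tool:
  rows:
    - [0, 0, 7, 0, 0, 0, 0.45]
    - [0, 0, 7, 0, 0, 0, 0.45]
    - [0, 0, 7, 0, 0, 0, 0.45]
    - [0, 0, 7, 0, 0, 0, 0.45]
    - [0, 0, 7, 0, 0, 0, 0.45]
    - [0, 0, 7, 0, 0, 0, 0.45]
    - [0, 0, 7, 0, 0, 0, 0.45]
    - [0, 0, 7, 0, 0, 0, 0.45]

```text
time: 20.95
tool_pos: [0.5225, -0.2153, 0.1666]
tcp_rot: [-2.036, -2.385, 0.005]
wrist_force: [-0.1, 0.6, -0.3]
width: 0.453
grip_force: 0.0
```

Request:
drive_tool:
  rows:
    - [0, 0, 7, 0, 0, 0, 0.45]
    - [0, 0, 7, 0, 0, 0, 0.45]
    - [0, 0, 7, 0, 0, 0, 0.45]
    - [0, 0, 7, 0, 0, 0, 0.45]
    - [0, 0, 7, 0, 0, 0, 0.45]
    - [0, 0, 7, 0, 0, 0, 0.45]
    - [0, 0, 7, 0, 0, 0, 0.45]
    - [0, 0, 5, 0, 0, 0, 0.45]

```text
time: 21.62
tool_pos: [0.5225, -0.2152, 0.1666]
tcp_rot: [-2.899, -1.202, 0.008]
wrist_force: [0.3, 0.4, 0.6]
width: 0.449
grip_force: 0.0
```

Request:
drive_tool:
  rows:
    - [0, 0, 0, 0, 0, 0, 0.45]
    - [0, 0, 0, 0, 0, 0, 0.45]
    - [0, 0, 0, 0, 0, 0, 0.45]

```text
time: 21.87
tool_pos: [0.523, -0.2154, 0.1674]
tcp_rot: [-2.895, -1.214, 0.007]
wrist_force: [-0.8, 0.7, -0.5]
width: 0.451
grip_force: 0.0
```

Run:
```python
from plan import *
s=status.read_state();print(s["time"],s["q"],s["tool_pos"],s["width"]); print(R.from_rotvec(s["tcp_rot"]).as_matrix().round(3))
plan([([.522,-.2155,s["tool_pos"][2]],down(37.5)),([.522,-.2155,.028],down(37.5))])
```

```text
21.8667 [-4.33894867e-01  1.10612077e-01  1.90629394e+00 -1.59081817e-03
  1.12937836e+00  3.43566729e-01] [ 0.52296597 -0.21542111  0.16742001] 0.45148137612305644
[[ 0.701  0.713 -0.005]
 [ 0.713 -0.701  0.001]
 [-0.003 -0.004 -1.   ]]
-> [ 0.522 -0.216  0.167]
  x2 [-0.11, 0.09, 4.0, -0.0004, -0.0003, 0.0]
-> [ 0.522 -0.216  0.028]
  x4 [0.0, 0.0, 0.0, 0.0, 0.0, 0.0349]
```

Request:
drive_tool:
  rows:
    - [-0.1, 0.1, 4, 0, 0, 0.02, 0.45]
    - [-0.1, 0.1, 4, 0, 0, 0.03, 0.45]
    - [0, 0, 0, 0, 0, 0.035, 0.45]
    - [0, 0, 0, 0, 0, 0.03, 0.45]
    - [0, 0, 0, 0, 0, 0.015, 0.45]
    - [0, 0, 0, 0, 0, 0.009, 0.45]
    - [0, 0, 0, 0, 0, 0, 0.45]
    - [0, 0, 0, 0, 0, 0, 0.45]

```text
time: 22.53
tool_pos: [0.5236, -0.2158, 0.0294]
tcp_rot: [2.975, 1.007, 0.002]
wrist_force: [0.1, 0.5, 0.4]
width: 0.45
grip_force: 0.0
```

Request:
drive_tool:
  force: 70
  rows:
    - [0, 0, 0, 0, 0, 0, 0.25]
    - [0, 0, 0, 0, 0, 0, 0.1]
    - [0, 0, 0, 0, 0, 0, 0.05]
    - [0, 0, 0, 0, 0, 0, 0.05]
    - [0, 0, 0, 0, 0, 0, 0.05]
    - [0, 0, 0, 0, 0, 0, 0.05]
    - [0, 0, 0, 0, 0, 0, 0.05]

```text
time: 23.12
tool_pos: [0.5253, -0.2165, 0.0315]
tcp_rot: [2.972, 1.005, 0.007]
wrist_force: [-0.4, 0.5, 6.1]
width: 0.143
grip_force: 71.0
```

Request:
drive_tool:
  rows:
    - [0, 0, 0, 0, 0, -0.004, 0.05]
    - [0, 0, 0, 0, 0, -0.01, 0.05]
    - [0, 0, 0, 0, 0, -0.02, 0.05]
    - [0, 0, 0, 0, 0, -0.03, 0.05]
    - [0, 0, 0, 0, 0, -0.03, 0.05]
    - [0, 0, 0, 0, 0, -0.02, 0.05]
    - [0, 0, 0, 0, 0, 0, 0.05]
    - [0, 0, 0, 0, 0, 0, 0.05]

```text
time: 23.78
tool_pos: [0.5243, -0.2161, 0.1454]
tcp_rot: [2.973, 1.005, 0.006]
wrist_force: [-0.8, 0.3, -1.6]
width: 0.142
grip_force: 70.1
```

Run:
```python
from fit import *
from plan import *
s=status.read_state();print(s["time"],s["q"],s["tool_pos"],s["width"],s["wrist_force"]); r=R.from_rotvec(s["tcp_rot"]);print(r.as_matrix().round(3))
c=read_camera("side")
for m in masks_of(c,"cap")[:4]: print(m["score"],m["bbox"])
z=s["tool_pos"][2]-.0315
p=[s["tool_pos"][0],s["tool_pos"][1],.66,z]
a=render(c,"cap",p); ys,xs=np.where(a>.5);print("pred bbox",xs.min(),ys.min(),xs.max(),ys.max())
plan([([.485,-.0083,s["tool_pos"][2]],down(37.5))],step=.03)
```

```text
23.7833 [-4.35055315e-01  1.27578946e-01  1.93095421e+00  3.60897648e-04
  1.07777503e+00  4.83386720e-01] [ 0.52427267 -0.2160781   0.14536995] 0.1420890258141879 [-0.79758539  0.34430611 -1.5815766 ]
[[ 0.795  0.607  0.005]
 [ 0.607 -0.795 -0.002]
 [ 0.003  0.005 -1.   ]]
0.9 [369.9, 128.2, 409.0, 157.9]
0.61 [419.1, 192.8, 449.9, 216.0]
pred bbox 374 131 406 157
-> [ 0.485 -0.008  0.145]
  x7 [0.0, 0.0, -0.02, 0.012, -0.0234, -0.0004]
  x1 [0.0, 0.0, -0.02, 0.012, -0.0233, -0.0004]
```

Request:
drive_tool:
  rows:
    - [0, 0, 0, 0.006, -0.0116, 0, 0.05]
    - [0, 0, 0, 0.012, -0.0234, 0, 0.05]
    - [0, 0, 0, 0.012, -0.0234, 0, 0.05]
    - [0, 0, 0, 0.012, -0.0234, 0, 0.05]
    - [0, 0, 0, 0.012, -0.0234, 0, 0.05]
    - [0, 0, 0, 0.012, -0.0234, 0, 0.05]
    - [0, 0, 0, 0.012, -0.0234, 0, 0.05]
    - [0, 0, 0, 0.012, -0.0234, 0, 0.05]

```text
time: 24.55
tool_pos: [0.486, -0.0195, 0.1412]
tcp_rot: [-2.975, -1.006, 0.003]
wrist_force: [0.0, 0.7, -0.0]
width: 0.138
grip_force: 70.0
```

Request:
drive_tool:
  rows:
    - [0, 0, 0, 0.006, -0.0116, 0, 0.05]
    - [0, 0, 0, 0, 0, 0, 0.05]
    - [0, 0, 0, 0, 0, 0, 0.05]
    - [0, 0, 0, 0, 0, 0, 0.05]

```text
time: 24.88
tool_pos: [0.4853, -0.0087, 0.1422]
tcp_rot: [2.975, 1.007, -0.001]
wrist_force: [-0.2, -0.5, -0.4]
width: 0.145
grip_force: 70.0
```

```bash
cat > capfit.py <<'E'
from fit import *
from plan import *
s=status.read_state();tp=s["tool_pos"];print(s["time"],tp,s["width"],s["wrist_force"]); r=R.from_rotvec(s["tcp_rot"]);print(r.as_matrix().round(3))
yaw=np.arctan2(*r.as_matrix()[[1,0],0]); z=tp[2]-.0315
for n in("side","top"):
    c=read_camera(n)
    for m in masks_of(c,"cap")[:3]:
        a0=render(c,"cap",[tp[0],tp[1],yaw,z])
        if np.minimum(a0,m["mask"]).sum()<.3*a0.sum(): continue
        M["disc"]=[cyl(.0365,0,.022)]
        def cost(d):
            a=render(c,"cap",[tp[0]+d[0],tp[1]+d[1],yaw,z]); return 1-np.minimum(a,m["mask"]).sum()/np.maximum(a,m["mask"]).sum()
        o=minimize(cost,[0,0],method="Nelder-Mead",options=dict(initial_simplex=[[0,0],[.006,0],[0,.006]]))
        print(n,m["score"],m["bbox"],"offset cap-tcp",o.x.round(4),round(o.fun,3),"centre",(tp[:2]+o.x).round(4))
E
python3 capfit.py
```

```text
24.8833 [ 0.4852727  -0.00871997  0.14216915] 0.1445674019730637 [-0.16803415 -0.47460625 -0.4263438 ]
[[ 0.794  0.607 -0.   ]
 [ 0.607 -0.794 -0.001]
 [-0.001  0.    -1.   ]]
side 0.95 [363.9, 169.2, 410.1, 204.5] offset cap-tcp [-0.001  -0.0025] 0.175 centre [ 0.4843 -0.0112]
```

Request:
drive_tool:
  rows:
    - [0, 0, 0, 0.0015, -0.0003, 0, 0.05]
    - [0, 0, 0, 0, 0, 0.007, 0.05]
    - [0, 0, 0, 0, 0, 0.007, 0.05]
    - [0, 0, 0, 0, 0, 0.007, 0.05]
    - [0, 0, 0, 0, 0, 0.006, 0.05]
    - [0, 0, 0, 0, 0, 0.004, 0.05]
    - [0, 0, 0, 0, 0, 0, 0.05]
    - [0, 0, 0, 0, 0, 0, 0.05]

```text
time: 25.75
tool_pos: [0.4867, -0.0075, 0.1116]
tcp_rot: [2.976, 1.006, 0.0]
wrist_force: [0.2, -0.6, -0.3]
width: 0.142
grip_force: 70.0
```

Request:
drive_tool:
  rows:
    - [0, 0, 0, 0, 0, 0.001, 0.05]
    - [0, 0, 0, 0, 0, 0.001, 0.05]
    - [0, 0, 0, 0, 0, 0.001, 0.05]
    - [0, 0, 0, 0, 0, 0.001, 0.05]
    - [0, 0, 0, 0, 0, 0.001, 0.05]
    - [0, 0, 0, 0, 0, 0, 0.05]
    - [0, 0, 0, 0, 0, 0, 0.05]

```text
time: 26.33
tool_pos: [0.487, -0.0074, 0.1071]
tcp_rot: [2.976, 1.006, 0.002]
wrist_force: [-0.4, 1.4, -0.4]
width: 0.14
grip_force: 70.2
```

Request:
drive_tool:
  rows:
    - [0, 0, 0, 0, 0, 0.001, 0.05]
    - [0, 0, 0, 0, 0, 0.001, 0.05]
    - [0, 0, 0, 0, 0, 0.001, 0.05]
    - [0, 0, 0, 0, 0, 0, 0.05]
    - [0, 0, 0, 0, 0, 0, 0.05]

```text
time: 26.75
tool_pos: [0.4872, -0.0071, 0.1048]
tcp_rot: [-2.976, -1.006, -0.003]
wrist_force: [-1.9, 2.0, 4.2]
width: 0.144
grip_force: 70.9
```

Request:
drive_tool:
  rows:
    - [0, 0, 0, 0, 0, 0.0005, 0.05]
    - [0, 0, 0, 0, 0, 0.0005, 0.05]
    - [0, 0, 0, 0, 0, 0.0005, 0.05]
    - [0, 0, 0, 0, 0, 0.0005, 0.05]
    - [0, 0, 0, 0, 0, 0, 0.05]

```text
time: 27.17
tool_pos: [0.4878, -0.0071, 0.1042]
tcp_rot: [2.976, 1.006, 0.004]
wrist_force: [-5.4, 2.8, 13.5]
width: 0.139
grip_force: 72.2
```

Request:
drive_tool:
  rows:
    - [0, 0, 0, -0.0003, -0.0006, 0, 0.05]
    - [0, 0, 0, -0.0003, -0.0006, 0, 0.05]
    - [0, 0, 0, 0, 0, 0, 0.05]
    - [0, 0, 0, 0, 0, 0, 0.05]

```text
time: 27.5
tool_pos: [0.4875, -0.0068, 0.1044]
tcp_rot: [2.975, 1.006, 0.007]
wrist_force: [-3.0, 1.4, 12.3]
width: 0.14
grip_force: 71.7
```

Request:
drive_tool:
  rows:
    - [0, 0, 0, -0.0003, -0.0006, 0, 0.05]
    - [0, 0, 0, -0.0003, -0.0006, 0, 0.05]
    - [0, 0, 0, 0, 0, 0, 0.05]
    - [0, 0, 0, 0, 0, 0, 0.05]

```text
time: 27.83
tool_pos: [0.4868, -0.0064, 0.1043]
tcp_rot: [2.974, 1.005, 0.008]
wrist_force: [-1.4, 1.3, 9.9]
width: 0.143
grip_force: 71.3
```

Request:
drive_tool:
  rows:
    - [0, 0, 0, 0, 0, 0.0005, 0.05]
    - [0, 0, 0, 0, 0, 0.0005, 0.05]
    - [0, 0, 0, 0, 0, 0, 0.05]
    - [0, 0, 0, 0, 0, 0, 0.05]

```text
time: 28.17
tool_pos: [0.4871, -0.0063, 0.1039]
tcp_rot: [2.974, 1.006, 0.009]
wrist_force: [-2.4, 1.8, 12.2]
width: 0.142
grip_force: 71.9
```

Request:
drive_tool:
  rows:
    - [0, 0, 0, -0.0002, -0.0004, 0.0005, 0.05]
    - [0, 0, 0, 0, 0, 0.0005, 0.05]
    - [0, 0, 0, 0, 0, 0.0005, 0.05]
    - [0, 0, 0, 0, 0, 0.0005, 0.05]
    - [0, 0, 0, 0, 0, 0, 0.05]
    - [0, 0, 0, 0, 0, 0, 0.05]

```text
time: 28.67
tool_pos: [0.4858, -0.006, 0.1001]
tcp_rot: [2.975, 1.006, 0.007]
wrist_force: [2.1, 2.5, 2.0]
width: 0.142
grip_force: 70.5
```

```bash
python3 capfit.py; python3 -c "
from h import *
s=status.read_state();print(s['torque'],s['q'])"
```

```text
28.6667 [ 0.48576778 -0.00602294  0.10008638] 0.14216027373074766 [2.08382707 2.47563619 1.9689053 ]
[[ 0.795  0.607  0.005]
 [ 0.607 -0.795  0.   ]
 [ 0.004  0.003 -1.   ]]
side 0.69 [362.5, 189.9, 404.8, 224.5] offset cap-tcp [-0.0007 -0.0014] 0.187 centre [ 0.4851 -0.0074]
[ 0.71131929 -0.58162259 -0.04511275] [-6.39266491e-02  2.72423841e-02  2.13420175e+00  3.23128785e-04
  9.76639804e-01  8.54682135e-01]
```

Request:
drive_tool:
  rows:
    - [0, 0, 0, 0.0005, 0, 0.001, 0.05]
    - [0, 0, 0, 0, 0, 0.001, 0.05]
    - [0, 0, 0, 0, 0, 0.001, 0.05]
    - [0, 0, 0, 0, 0, 0.001, 0.05]
    - [0, 0, 0, 0, 0, 0, 0.05]
    - [0, 0, 0, 0, 0, 0, 0.05]

```text
time: 29.37
tool_pos: [0.4848, -0.0059, 0.0942]
tcp_rot: [2.975, 1.006, 0.003]
wrist_force: [5.4, 3.6, -4.9]
width: 0.137
grip_force: 69.4
```

Request:
drive_tool:
  rows:
    - [0, 0, 0, 0, 0, 0.0005, 0.05]
    - [0, 0, 0, 0, 0, 0.001, 0.05]
    - [0, 0, 0, 0, 0, 0.0005, 0.05]
    - [0, 0, 0, 0, 0, 0, 0.05]
    - [0, 0, 0, 0, 0, 0, 0.05]

```text
time: 29.78
tool_pos: [0.4848, -0.0057, 0.0926]
tcp_rot: [2.976, 1.006, 0.003]
wrist_force: [4.2, 4.0, -1.6]
width: 0.141
grip_force: 70.0
```

Request:
drive_tool:
  rows:
    - [0, 0, 0, 0.0007, 0, 0.0005, 0.05]
    - [0, 0, 0, 0.0007, 0, 0.0005, 0.05]
    - [0, 0, 0, 0, 0, 0.0005, 0.05]
    - [0, 0, 0, 0, 0, 0, 0.05]
    - [0, 0, 0, 0, 0, 0, 0.05]

```text
time: 30.2
tool_pos: [0.4852, -0.0051, 0.0914]
tcp_rot: [2.976, 1.006, -0.0]
wrist_force: [-0.2, 2.8, 1.6]
width: 0.139
grip_force: 70.4
```

Request:
drive_tool:
  rows:
    - [0, 0, 0, 0.0004, -0.0005, 0.0005, 0.05]
    - [0, 0, 0, 0, 0, 0.0005, 0.05]
    - [0, 0, 0, 0, 0, 0, 0.05]
    - [0, 0, 0, 0, 0, 0, 0.05]
    - [0, 0, 0, 0, 0, 0, 0.05]

```text
time: 30.62
tool_pos: [0.4853, -0.005, 0.0913]
tcp_rot: [2.975, 1.006, -0.001]
wrist_force: [-2.4, -0.2, 7.7]
width: 0.142
grip_force: 71.3
```

Request:
drive_tool:
  rows:
    - [0, 0, 0, -0.0003, -0.0002, 0.0004, 0.05]
    - [0, 0, 0, 0, 0, 0, 0.05]
    - [0, 0, 0, 0, 0, 0, 0.05]
    - [0, 0, 0, 0, 0, 0, 0.05]
    - [0, 0, 0, 0, 0, 0, 0.05]
    - [0, 0, 0, 0, 0, 0, 0.05]

```text
time: 31.12
tool_pos: [0.4853, -0.005, 0.0913]
tcp_rot: [2.974, 1.006, 0.0]
wrist_force: [-3.3, 1.6, 8.7]
width: 0.143
grip_force: 71.4
```

Request:
drive_tool:
  rows:
    - [0, 0, 0, 0, 0, 0, 0.05]
    - [0, 0, 0, 0, 0, 0, 0.05]
    - [0, 0, 0, 0, 0, 0, 0.05]
    - [0, 0, 0, 0, 0, 0, 0.05]
    - [0, 0, 0, 0, 0, 0, 0.05]
    - [0, 0, 0, 0, 0, 0, 0.05]

```text
time: 31.62
tool_pos: [0.4852, -0.005, 0.0913]
tcp_rot: [2.974, 1.006, 0.0]
wrist_force: [-2.6, 0.2, 9.8]
width: 0.144
grip_force: 71.4
```

```bash
python3 capfit.py
python3 - <<'E'
from h import *
f=[]
for i in range(4):
    c=read_camera("side"); s=status.read_state(); f.append(s["wrist_force"])
print(np.round(f,1),s["tool_pos"])
save("end.png",cv2.resize(c["color"][130:350,210:470],None,fx=3,fy=2.7,interpolation=cv2.INTER_CUBIC))
E
```

```text
31.6167 [ 0.48524072 -0.00502337  0.09126638] 0.14403511595472485 [-2.57264708  0.2409203   9.76722718]
[[ 0.795  0.607  0.001]
 [ 0.607 -0.795 -0.001]
 [-0.     0.002 -1.   ]]
side 0.57 [361.8, 194.3, 403.9, 228.7] offset cap-tcp [-0.001  -0.0011] 0.175 centre [ 0.4843 -0.0061]
[[-3.1  0.6  9. ]
 [-3.4  1.1  9. ]
 [-3.5  1.4  9.6]
 [-2.9  0.6  9.7]] [ 0.4852773 -0.0050174  0.0913056]
```

View pics/end.png

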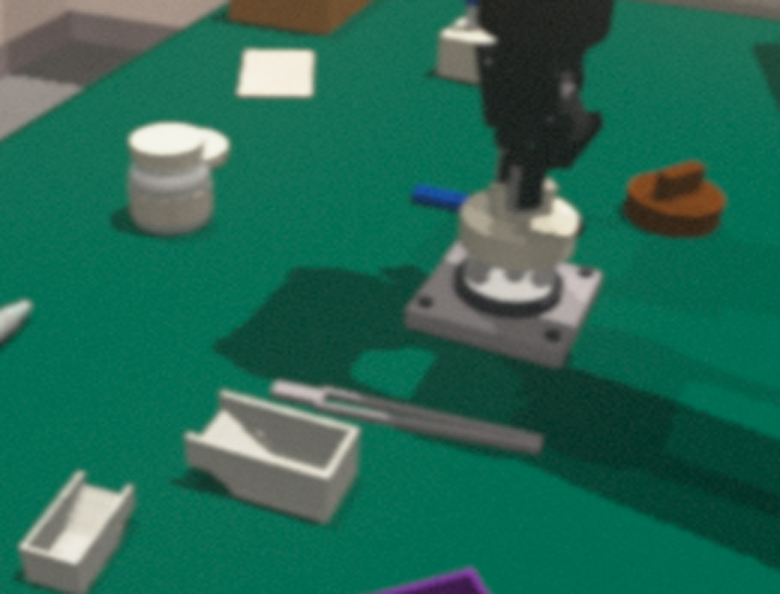

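The cap sits squarely on the pot at (520,225), with balls visible inside at (510,270). The scoop is upright and empty at (275,450), and everything else is where it was. The push reads about 9.4 N, so I'll nudge it slightly and hand in.

Request:
drive_tool:
  rows:
    - [0, 0, 0, 0, 0, 0.0001, 0.05]
    - [0, 0, 0, 0, 0, 0, 0.05]
    - [0, 0, 0, 0, 0, 0, 0.05]
    - [0, 0, 0, 0, 0, 0, 0.05]
    - [0, 0, 0, 0, 0, 0, 0.05]
    - [0, 0, 0, 0, 0, 0, 0.05]

```text
time: 32.52
tool_pos: [0.4853, -0.005, 0.0913]
tcp_rot: [2.974, 1.006, 0.0]
wrist_force: [-2.9, 1.0, 10.0]
width: 0.142
grip_force: 71.5
```

```bash
python3 -c "
from h import *
f=[]
for i in range(4): read_camera('side'); f.append(status.read_state()['wrist_force'][2])
print(f)
if 8.5<np.mean(f)<11.5: print(workorder.finish_job())"
```

```text
[np.float64(10.527017819882417), np.float64(10.013245094192538), np.float64(10.029600346718624), np.float64(9.811758715164052)]
the job is handed in; nothing more can be done
None
```

I handed the job in at about 33 s: the balls are in the pot with none seen on the table, the scoop is upright and empty, and the cap is clicked fully home with the arm still pushing down at about 10 N.

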